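# Tighten the mould clamp and prove that its screw holds

### The job

The clamp screw over the metal mould is still slack: take the upright pin on its lever and turn it clockwise (seen from above) until it seats, then load it to about 1.5 N m (15 N at the pin) and keep that load for a good second, never going above 2.4 N m. Then prove that it holds: load the pin the loosening way to about 0.5 N m (5 N at the pin) for a good second without the screw turning back (it breaks loose at 9 N; if it slips, tighten and try again). Finally let go with the screw still seated and the lever unloaded, and do not disturb the bottles and the jar nearby.

Things in the scene. Friction and masses are not known exactly. Their poses are not given: they have to be found in the camera images.
- clamp: grey clamp frame fixed to the worktop, base plate 120 (its x) x 190 (its y) mm, 12 mm thick, with a split aluminium mould 70 x 120 x 52 mm on it and a cross-beam along its y whose top is 112 mm above the worktop; origin at the centre of its underside, z up; the screw stands upright on its z axis
- screw_axis (a point): point on the upright screw axis at the height of the middle of the grip pin (167 mm above the worktop); the lever turns about this axis. Fixed to the clamp. Seen from above, the seated lever points 0.3 rad beyond the clamp's -y axis towards its -x axis
- pin (a point): middle of the upright black grip pin on the lever's end, 100 mm from the screw axis: a freely spinning sleeve (passes force to the lever but no twist), 16 mm diameter, free from 143 to 190 mm above the worktop, middle at 167 mm. The flat steel lever under it is 14 mm wide, its top 141 mm high; nothing else on clamp and lever is higher than 157 mm
- screw (a joint): angle of the screw, rad: 0 = seated (hard stop), negative = slack; it starts 0.4 to 0.85 rad slack and grows as it is turned clockwise seen from above. It turns stiffly at any angle and either way: about 0.9 N m (9 N at the pin)
- handle (a joint): elastic flex of the lever against the screw, rad: positive when loaded clockwise (tightening), negative when loaded the other way, 0 when unloaded; it is a torsion spring of 40 N m per rad, so 0.0375 rad = 1.5 N m = 15 N at the pin, and the pin gives 1 mm for each 4 N. The thin red needle over the white plate shows it
- amber_0_mid (a point): amber glass bottle with black cap, 48 mm diameter, 100 mm tall, standing loose on the worktop; point at its middle, half-way up
- jar_b_mid (a point): small white jar with blue lid, 50 mm diameter, 46 mm tall, loose; point at its middle, half-way up
- dropper_1_mid (a point): brown dropper bottle with red rubber bulb, 42 mm diameter, 134 mm tall, loose; point at its middle, half-way up

How it is judged (in metres and radians):
On the way, in this order (a step that is already met when the one before it is completed fails the run):
1. the seated screw is loaded clockwise with 1.2 to 2.4 N m for 0.8 s (value of joint screw above -0.03 rad and value of joint handle between 0.03 and 0.06 rad), for 0.8 s.
2. then it is loaded the loosening way with 0.3 to 0.8 N m for 0.8 s and does not turn back (value of joint screw above -0.03 rad and value of joint handle between -0.02 and -0.0075 rad), for 0.8 s.
At the end, for the whole second after the job is handed in: the screw is within 0.03 rad of its seat, the lever is unloaded (flex within 0.005 rad), and both bottles and the jar stand within 15 mm of where they were (value of joint screw above -0.03 rad and value of joint handle between -0.005 and 0.005 rad and distance of each of amber_0_mid, jar_b_mid, dropper_1_mid from where it was at the start of the episode below 0.015 m); the robot touches nothing.
It fails at once if the lever is loaded beyond 2.4 N m (value of joint handle above 0.06 rad or value of joint handle below -0.06 rad).
It fails at once if a bottle or the jar is moved by more than 15 mm (distance of any of amber_0_mid, jar_b_mid, dropper_1_mid from where it was at the start of the episode above 0.015 m).
It also fails if it takes over 72 s, if anything falls off the work surface, if the arm or the gripper's body presses on something with over 40 N, if the wrist force passes 120 N, or if a joint passes its speed limit or range.

### The arm

A 6-joint arm with a two-finger parallel gripper is mounted at the origin on a cart in front of the work surface, level with it; the furniture and walls round the work are solid. World frame = base frame: x ahead of the robot, y to its left, z up, the work surface at z = 0. Lengths are in m, angles in degrees, forces in N, time in s.
With the tool pointing down it reaches from about 0.3 to 0.875 m from the base axis. Payload 6.4 kg.
Tool frame: the origin (TCP) lies on the mounting face of the last link; the fingertips stand 166 mm ahead of it and the grasp point (between the pads) lies 147 mm ahead of it; z points along the fingers, y is the direction in which the jaws open and shut (so a half turn about z gives the same grasp; the last joint's range is limited). The gripper opens to 88 mm and grips with 3 to 60 N. Pads are 18 mm wide; open, the fingers measure 123 mm over their backs; the gripper's body (75 mm by 187 mm) begins 45 mm behind the grasp point.
Start: joints at [-78.398, 10.359, 92.074, -0, 77.567, -11.82], TCP at [0.229, -0.528, 0.405] pointing down, gripper open.
Joint ranges: [-171.53, 171.53], [-51.25, 118.39], [17.06, 147.69], [-65.23, 245.23], [0, 150.52], [-178.68, 178.68]. Speed limits (degrees/s): [147.25, 147.25, 172.46, 180, 180, 180].

### API

Orientations are given as [roll, pitch, yaw] about the fixed x, y, z axes, in that order (R = Rz(yaw) Ry(pitch) Rx(roll)).
In Python, from cell import ctrl, grab_frame, camera_info, job, outline_of, place_of gives the robot as it stands.
- The arm moves only by the tool servo_tool, never from a script. Its arguments are lists of equal length, an entry for each row: "offset": the shift along the tool's x, y, z in mm, a list of three; "rotation": the turn, a rotation vector about the tool's x, y, z in rad, a list of three; "gripper": the closure, from 0 (fully open) to 1 (shut). A call has 1 to 10 rows; each row is the pose to reach, as a shift and turn from the pose commanded when the call began, along the tool's axes at that moment; what a row does not reach only later rows make up. A row lasts 1/8 s, in which the tool goes at most 62.5 mm and 10.7 degrees, less where a joint would pass 70% of its speed; a pose out of reach is approached as far as the arm can. A call with a gripper value outside its range is refused whole. The fingers move at their own pace and stop on an object; "newtons" is the grip in N (left out, the last holds). Time passes only in rows, so rows that repeat a pose let the fingers close. It gives the time, the measured TCP pose, the force and the opening at its end, in the units of the state.
- ctrl.observe(): the state, without advancing time (a new reading comes with each control period).
- grab_frame(name): name is "scene" or "top" or "wrist"; returns (picture, depth): 480x640x3 uint8, red, green, blue; 480x640 float32, m along the optical axis (not along the pixel's ray), 0 where there is no reading.
- camera_info(name): a dict with "fx", "fy", "cx", "cy" (pixels), "D" ([k1, k2, p1, p2, k3] as OpenCV has them; the pictures are not rectified), "eye" and "orientation" of the camera in the world; the wrist camera has in their place "mount" (4x4, takes a point from camera to tool coordinates, whose origin is the TCP and whose axes are the flange's). Camera axes: x right, y down, z forward; pixel columns grow to the right and rows downward; lengths in m; the calibration is good to about 2 mm. A picture is of the moment at which its call begins: read the wrist's pose just before it. camera_info takes no time and is no camera call.
- job.close_job(): hands the job in, once; it reports no verdict.
Trained networks look in the newest picture that a camera, given by its name, has taken for a name from the list of things; names that differ only in an ending like _2 or _b are one class to them, and where a whole thing is asked for, a point or a joint stands for the part that bears it (a point fixed in the world has none). Each returns a list of dicts, best first, with "confidence" (0 to 1); they miss things now and then, are a little off and sometimes report something else, mostly with a low value. They report only what shows in the picture. A call takes as long as a camera call.
- outline_of(camera, thing): "pixels" (480x640 bool, what is visible of it) and "position" ([row, column] in pixels, amid what is visible of it).
- place_of(camera, thing): "position" ([row, column] in pixels: a listed point, or the origin of a listed thing).
The state is a dict: "clock": time; "joint_positions": joint angles; "dq": joint speeds; "effort": joint torques, N m; "eef_pos": TCP position; "tool_rot": TCP orientation; "force": force on the tool from outside, world axes, zero at the start; "wrist_torque": the same for the moment, N m; "grip_width": opening from 0.0 (shut) to 1.0 (fully open).
Only numpy, scipy, OpenCV 4.12 (cv2) and the standard library are available. Lean on these libraries where they do the work, as an engineer would, in place of code of your own. Each camera call takes 0.05 s, during which the arm holds its last target.

## Working session

There is one attempt and no reset: what is moved stays moved. The work goes in short steps, Python scripts to look and compute and a tool call to move; the robot and the scene stay as the last step left them, time stands still between calls to the robot, and variables do not carry over. Pictures are saved under pics/ and viewed, and the job is handed in when it is done.

Besides the shell and the picture viewer there is one more tool, called in YAML: its name, and indented under it one key for each argument. servo_tool: Moves the arm, as the interface text tells. Its arguments: {"type":"object","properties":{"offset":{"type":"array"},"rotation":{"type":"array"},"gripper":{"type":"array"},"newtons":{"type":"number"}},"required":["offset","rotation","gripper"]}

```bash
mkdir -p pics; cat > h.py <<'E'
import numpy as np, cv2
from scipy.spatial.transform import Rotation as R
from cell import ctrl, grab_frame, camera_info, job, outline_of, place_of
def campose(n, st=None):
    i=camera_info(n)
    if n=="wrist":
        T=np.eye(4);T[:3,:3]=trot(st);T[:3,3]=st["eef_pos"]
        M=T@np.array(i["mount"]); return M[:3,:3],M[:3,3],i
    return None,np.array(i["eye"]),i
def trot(st): return R.from_euler('xyz',st["tool_rot"],degrees=True).as_matrix()
E
python3 - <<'E'
from h import *
print(ctrl.observe())
for n in ("scene","top","wrist"):
    print(n,camera_info(n))
    p,d=grab_frame(n); cv2.imwrite(f"pics/{n}0.png",p[:,:,::-1]); np.save(f"{n}0.npy",d)
    for t in ("clamp","screw_axis","pin","amber_0_mid","jar_b_mid","dropper_1_mid"):
        try: print(t,[(np.round(r["position"],1),round(r["confidence"],2)) for r in place_of(n,t)][:3])
        except Exception as e: print(t,e)
E
```

```text
{'clock': 0.0, 'joint_positions': array([-7.83977248e+01,  1.03988745e+01,  9.21307849e+01,  1.67861531e-03,
        7.75671682e+01, -1.18209155e+01]), 'dq': array([ 0.0419149 ,  0.04672469,  0.02334281, -0.05983875, -0.0320558 ,
       -0.05812543]), 'effort': array([-1.90942483e-03, -4.33875239e+01, -3.41847217e+01,  6.96589658e-02,
        3.86113347e-02, -1.47413407e-04]), 'eef_pos': array([ 0.22853476, -0.52736019,  0.40384688]), 'tool_rot': array([-1.79905562e+02, -2.14393385e-02,  2.34228102e+01]), 'force': array([0.72223244, 0.25223904, 0.52284283]), 'wrist_torque': array([0.00954329, 0.07474084, 0.05001421]), 'grip_width': 0.997404590723014}
scene {'fx': 515.4112114234355, 'fy': 515.4112114234355, 'cx': 318.5929753847503, 'cy': 240.7872697214399, 'D': array([-0.06225949,  0.        ,  0.        ,  0.        ,  0.        ]), 'eye': array([-0.07497981,  0.75070709,  0.90441421]), 'orientation': array([-134.35642554,    0.47845009, -138.76959881])}
clamp [(array([282.5, 292.7]), 0.76)]
screw_axis [(array([230.4, 291.3]), 0.88)]
pin [(array([210. , 391.7]), 0.6), (array([200.4, 
[... 707 characters left out ...]

jar_b_mid [(array([263.7, 221.7]), 0.72)]
dropper_1_mid [(array([260.9, 417.8]), 0.82)]
wrist {'fx': 353.8376462850638, 'fy': 353.8376462850638, 'cx': 323.8076097280128, 'cy': 236.2430490634491, 'D': array([-0.02722889,  0.        ,  0.        ,  0.        ,  0.        ]), 'mount': array([[ 2.80982455e-04, -9.61211326e-01, -2.75812813e-01,
         6.99416182e-02],
       [ 9.99999955e-01,  2.41078998e-04,  1.78579732e-04,
         5.27421090e-04],
       [-1.05160184e-04, -2.75812851e-01,  9.61211350e-01,
         1.96155050e-02],
       [ 0.00000000e+00,  0.00000000e+00,  0.00000000e+00,
         1.00000000e+00]])}
clamp []
screw_axis []
pin []
amber_0_mid []
jar_b_mid []
dropper_1_mid []
```

View pics/top0.png

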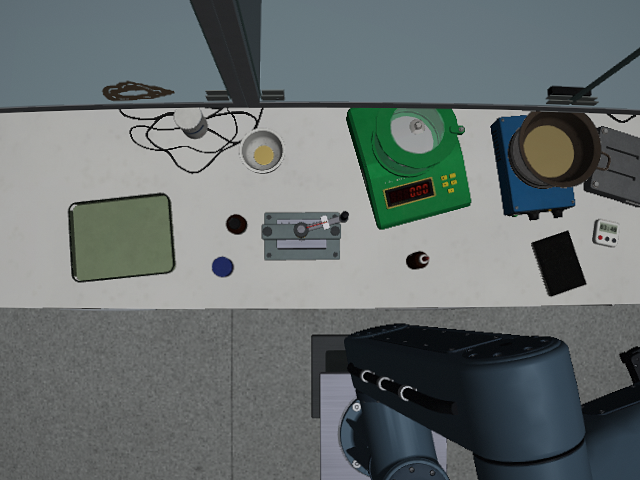

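View pics/scene0.png

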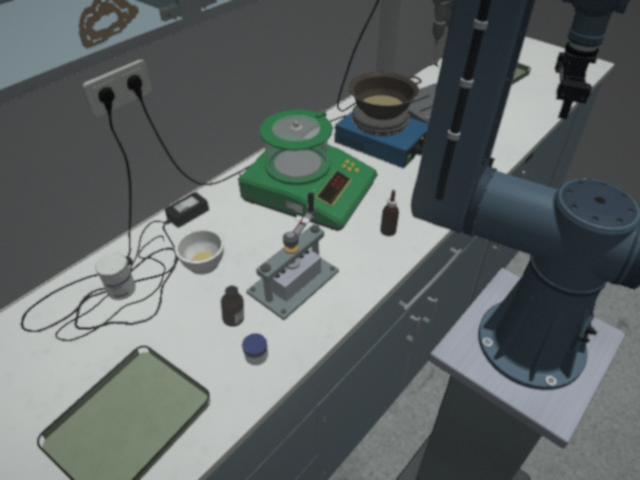

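```bash
cat >> h.py <<'E'
def cpose(n,st=None,conv='xyz'):
    i=camera_info(n)
    if n=="wrist": return campose(n,st)
    return R.from_euler(conv,i["orientation"],degrees=True).as_matrix(),np.array(i["eye"]),i
def ray(n,rc,st=None):
    Rm,e,i=cpose(n,st)
    K=np.array([[i["fx"],0,i["cx"]],[0,i["fy"],i["cy"]],[0,0,1]])
    u=cv2.undistortPoints(np.array([[[rc[1],rc[0]]]],float),K,np.array(i["D"]))[0,0]
    return Rm@np.array([u[0],u[1],1.]),e
def atz(n,rc,z,st=None):
    d,e=ray(n,rc,st); return e+d*(z-e[2])/d[2]
def atd(n,rc,dep,st=None):
    d,e=ray(n,rc,st); return e+d*dep
def proj(n,p,st=None):
    Rm,e,i=cpose(n,st); 
    K=np.array([[i["fx"],0,i["cx"]],[0,i["fy"],i["cy"]],[0,0,1]])
    q=Rm.T@(np.asarray(p)-e)
    return cv2.projectPoints(q.reshape(1,1,3),np.zeros(3),np.zeros(3),K,np.array(i["D"]))[0][0,0][::-1]
E
python3 - <<'E'
from h import *
np.set_printoptions(precision=4,suppress=True)
for n,l in {"scene":[("axis",(230.4,291.3),.167),("clamp",(282.5,292.7),0),("pinA",(210,391.7),.167),("pinB",(200.4,309.6),.167),("amb",(307.6,234.6),.05),("jar",(344,258.7),.023),("dr",(209.2,391.4),.067),("dr",(201.9,309.8),.167)],
"top":[("axis",(225.6,301.4),.167),("clamp",(239.7,302.5),0),("pin",(215.8,344.1),.167),("amb",(223.8,234.8),.05),("jar",(263.7,221.7),.023),("dr",(260.9,417.8),.067)]}.items():
    d=np.load(n+"0.npy")
    for k,rc,z in l: print(n,k,atz(n,rc,z),atd(n,rc,d[int(rc[0]),int(rc[1])]))
E
```

```text
scene axis [0.4905 0.2014 0.167 ] [ 0.619   0.0766 -0.0007]
scene clamp [0.4946 0.2034 0.    ] [0.4566 0.2399 0.0604]
scene pinA [0.3693 0.0114 0.167 ] [ 0.4198 -0.0726  0.0832]
scene pinB [0.5267 0.1039 0.167 ] [0.5182 0.113  0.1774]
scene amb [0.5077 0.3646 0.05  ] [0.4983 0.3708 0.0638]
scene jar [0.4189 0.3836 0.023 ] [0.4063 0.393  0.0455]
scene dr [ 0.4318 -0.0908  0.067 ] [ 0.4203 -0.0717  0.0861]
scene dr [0.5229 0.1075 0.167 ] [0.5166 0.1143 0.1748]
top axis [0.4973 0.2012 0.167 ] [0.4995 0.2014 0.1497]
top clamp [0.4824 0.2008 0.    ] [0.472  0.1995 0.1071]
top pin [0.519  0.1069 0.167 ] [0.5159 0.1084 0.1883]
top amb [0.5169 0.3652 0.05  ] [0.5107 0.3581 0.0973]
top jar [0.4209 0.4007 0.023 ] [0.4197 0.3964 0.0474]
top dr [ 0.4239 -0.0774  0.067 ] [ 0.4232 -0.0745  0.0802]
```

```bash
python3 - <<'E'
from h import *
np.set_printoptions(precision=3,suppress=True)
d=np.load("top0.npy")
P={}
pts=[]
for r in range(100,310,2):
    for c in range(180,620,2):
        if d[r,c]>0: pts.append((*atd("top",(r,c),d[r,c]),r,c))
pts=np.array(pts)
print("sel")
for x0 in np.arange(.36,.74,.04):
    print(round(x0,2),[round(float(pts[(abs(pts[:,0]-x0-.02)<.02)&(abs(pts[:,1]-y-.02)<.02)][:,2].max(initial=-1)),2) for y in np.arange(-.36,.32,.04)])
# base plate: z about .012
im=cv2.imread("pics/top0.png"); cv2.imwrite("pics/topz.png",cv2.resize(im[195:275,240:370],None,fx=6,fy=6,interpolation=cv2.INTER_CUBIC))
p,d2=grab_frame("top")
for t in ("clamp","pin"):
    o=outline_of("top",t)
    for q in o[:2]:
        m=q["pixels"]; print(t,q["confidence"],m.sum(),q["position"],cv2.minAreaRect(np.argwhere(m)[:,::-1].astype(np.float32)))
E
```

```text
Traceback (most recent call last):
  File "h.py", line 23, in atd
    d,e=ray(n,rc,st); return e+d*dep
        ~~~^^^^^^^^^
  File "h.py", line 16, in ray
    Rm,e,i=cpose(n,st)
           ~~~~~^^^^^^
  File "h.py", line 12, in cpose
    i=camera_info(n)
ValueError: time passes only in moves, steps and waits
```

Too many camera_info calls; I'll cache it.

```bash
sed -i 's/^def trot/_ci=camera_info\n_cache={}\ndef camera_info(n):\n    if n not in _cache: _cache[n]=_ci(n)\n    return _cache[n]\ndef trot/' h.py
python3 - <<'E'
from h import *
np.set_printoptions(precision=3,suppress=True)
d=np.load("top0.npy")
pts=[]
for r in range(100,310,2):
    for c in range(180,620,2):
        if d[r,c]>0: pts.append((*atd("top",(r,c),d[r,c]),r,c))
pts=np.array(pts)
for x0 in np.arange(.36,.74,.04):
    print(round(x0,2),[round(float(pts[(abs(pts[:,0]-x0-.02)<.02)&(abs(pts[:,1]-y-.02)<.02)][:,2].max(initial=-1)),2) for y in np.arange(-.36,.32,.04)])
im=cv2.imread("pics/top0.png"); cv2.imwrite("pics/topz.png",cv2.resize(im[195:275,240:370],None,fx=6,fy=6,interpolation=cv2.INTER_CUBIC))
p,d2=grab_frame("top")
for t in ("clamp","pin"):
    o=outline_of("top",t)
    for q in o[:2]:
        m=q["pixels"]; print(t,q["confidence"],m.sum(),q["position"],cv2.minAreaRect(np.argwhere(m)[:,::-1].astype(np.float32)))
E
```

```text
0.36 [0.01, 0.01, 0.01, 0.01, 0.0, 0.01, 0.01, 0.01, 0.01, 0.01, 0.01, 0.01, 0.01, 0.0, 0.0, 0.0, 0.01]
0.4 [0.01, 0.01, 0.0, 0.01, 0.01, 0.01, 0.13, 0.12, 0.01, 0.01, 0.0, 0.02, 0.02, 0.01, 0.02, 0.02, 0.01]
0.44 [0.01, 0.01, 0.01, 0.01, 0.01, 0.01, 0.08, 0.08, 0.01, 0.01, 0.0, 0.12, 0.12, 0.15, 0.15, 0.11, 0.12]
0.48 [0.0, 0.01, 0.01, 0.01, 0.01, 0.01, 0.01, 0.04, 0.05, 0.05, 0.0, 0.19, 0.16, 0.16, 0.16, 0.12, 0.12]
0.52 [0.08, 0.07, 0.0, 0.0, 0.05, 0.06, 0.06, 0.06, 0.07, 0.07, 0.01, 0.19, 0.15, 0.06, 0.07, 0.07, 0.02]
0.56 [0.19, 0.08, 0.01, 0.06, 0.07, 0.07, 0.07, 0.08, 0.08, 0.08, 0.0, 0.01, 0.0, 0.01, 0.0, 0.0, 0.01]
0.6 [0.19, 0.19, 0.61, 0.62, 0.63, 0.63, 0.61, 0.61, 0.61, 0.61, 0.61, 0.61, 0.61, 0.61, 0.61, 0.61, 0.62]
0.64 [0.14, 0.19, 0.01, 0.0, 0.09, 0.21, 0.21, 0.21, 0.21, 0.21, 0.09, 0.0, 0.01, 0.0, 0.01, 0.07, 0.07]
0.68 [0.14, 0.19, 0.01, 0.01, 0.09, 0.21, 0.21, 0.22, 0.21, 0.21, 0.09, 0.01, 0.01, 0.01, 0.01, 0.07, 0.02]
0.72 [0.19, 0.19, 0.01, 0.0, -1.0, 0.21, 0.21, 0.21, 0.21, 0.21, 0.09, 0.05, 0.0, 0.01, 0.01, 0.06, 0.07]
pin 0.52 57 [216.7, 345.0] ((344.5, 216.0), (8.0, 7.0), 90.0)
```

View pics/topz.png

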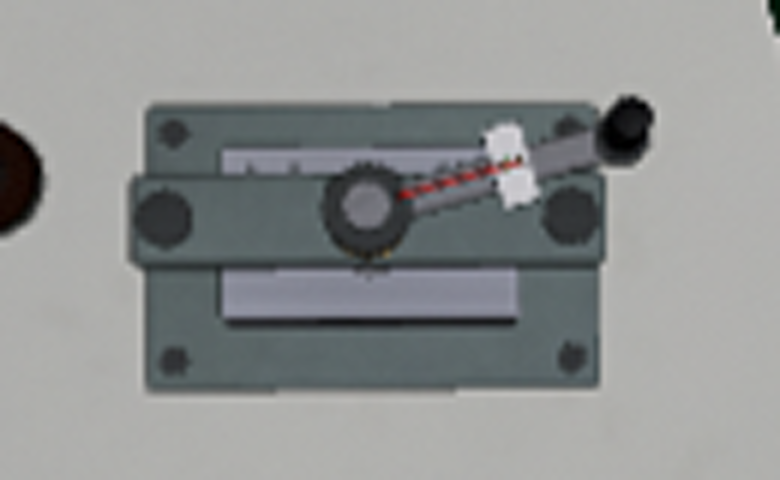

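```bash
cat >> h.py <<'E'
def move(target,yaw,st=None,cmd=None):
    """offset mm (tool axes), rotvec"""
    if cmd is None:
        st=st or ctrl.observe(); p=np.array(st["eef_pos"]);M=trot(st)
    else: p=np.array(cmd[:3]);M=R.from_euler('xyz',[180,0,cmd[3]],degrees=True).as_matrix()
    off=M.T@(np.array(target)-p)*1000
    T=R.from_euler('xyz',[180,0,yaw],degrees=True).as_matrix()
    return np.round(off,1),np.round(R.from_matrix(M.T@T).as_rotvec(),4)
E
python3 - <<'E'
from h import *
print(ctrl.observe()["clock"],move([.519,.107,.42],100,cmd=[.229,-.528,.405,23.42]))
E
```

```text
1.2 (array([ 518.5, -467.4,  -15. ]), array([ 0.    ,  0.    , -1.3366]))
```

servo_tool:
  offset:
    - [518.5,-467.4,-15]
    - [518.5,-467.4,-15]
    - [518.5,-467.4,-15]
    - [518.5,-467.4,-15]
    - [518.5,-467.4,-15]
    - [518.5,-467.4,-15]
    - [518.5,-467.4,-15]
    - [518.5,-467.4,-15]
    - [518.5,-467.4,-15]
    - [518.5,-467.4,-15]
  rotation:
    - [0,0,-1.3366]
    - [0,0,-1.3366]
    - [0,0,-1.3366]
    - [0,0,-1.3366]
    - [0,0,-1.3366]
    - [0,0,-1.3366]
    - [0,0,-1.3366]
    - [0,0,-1.3366]
    - [0,0,-1.3366]
    - [0,0,-1.3366]
  gripper: [0,0,0,0,0,0,0,0,0,0]

```text
clock: 2.45
eef_pos: [0.4886, 0.0429, 0.4186]
tool_rot: [179.9, 0.0, 100.0]
force: [0.9, -0.5, 0.6]
grip_width: 1.0
```

servo_tool:
  offset:
    - [28,20,0]
    - [56,39,0]
    - [56,39,0]
    - [56,39,0]
  rotation:
    - [0,0,0]
    - [0,0,0]
    - [0,0,0]
    - [0,0,0]
  gripper: [0,0,0,0]

```text
clock: 2.95
eef_pos: [0.5166, 0.1024, 0.418]
tool_rot: [-180.0, 0.0, 100.0]
force: [0.2, -0.4, 0.1]
grip_width: 0.997
```

```bash
python3 - <<'E'
from h import *
np.set_printoptions(precision=4,suppress=True)
st=ctrl.observe(); p,d=grab_frame("wrist"); cv2.imwrite("pics/w1.png",p[:,:,::-1]); np.save("w1.npy",d)
print(st["clock"],st["eef_pos"],st["tool_rot"],st["force"])
for t,z in (("pin",.167),("screw_axis",.167),("clamp",0)):
    for r in place_of("wrist",t)[:2]: print(t,r["position"],r["confidence"],atz("wrist",r["position"],z,st))
for q in outline_of("wrist","pin")[:2]:
    m=q["pixels"]; cv2.imwrite("pics/m1.png",m*255); print(q["confidence"],m.sum(),q["position"])
    rr=np.argwhere(m); dd=d[m]; P=np.array([atd("wrist",a,d[tuple(a)],st) for a in rr]); print(np.percentile(P,[5,25,50,75,95],axis=0))
    top=P[P[:,2]>.183]; print("top",len(top),top.mean(0))
E
```

```text
2.95 [0.5166 0.1024 0.418 ] [-179.9616    0.0169  100.024 ] [ 0.1677 -0.3671  0.147 ]
pin [238.5, 330.0] 0.59 [0.5195 0.105  0.167 ]
screw_axis [78.4, 319.8] 0.97 [0.4953 0.2034 0.167 ]
clamp [104.0, 318.1] 0.71 [0.4916 0.2015 0.    ]
0.97 783 [237.6, 332.3]
[[0.5132 0.1005 0.154 ]
 [0.5162 0.1055 0.1746]
 [0.5195 0.1097 0.1896]
 [0.5228 0.1126 0.1905]
 [0.5261 0.1135 0.1913]]
top 509 [0.52   0.1072 0.1903][ WARN:0@2.318] global loadsave.cpp:1063 imwrite_ Unsupported depth image for selected encoder is fallbacked to CV_8U.
```

View pics/w1.png

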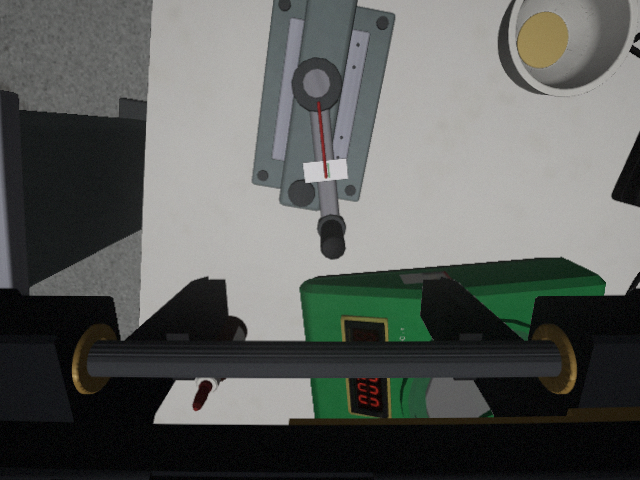

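servo_tool:
  offset:
    - [4,3.7,35]
    - [4,3.7,70]
    - [4,3.7,90]
    - [4,3.7,102]
    - [4,3.7,102]
    - [4,3.7,102]
  rotation:
    - [0,0,-0.07]
    - [0,0,-0.07]
    - [0,0,-0.07]
    - [0,0,-0.07]
    - [0,0,-0.07]
    - [0,0,-0.07]
  gripper: [0,0,0,0,0,0]

```text
clock: 3.95
eef_pos: [0.5203, 0.1071, 0.3172]
tool_rot: [179.9, 0.0, 104.0]
force: [-0.0, -0.4, 0.1]
grip_width: 1.005
```

```bash
python3 - <<'E'
from h import *
np.set_printoptions(precision=4,suppress=True)
st=ctrl.observe(); p,d=grab_frame("wrist"); cv2.imwrite("pics/w2.png",p[:,:,::-1])
print(st["clock"],st["eef_pos"],st["tool_rot"],st["force"])
E
```

```text
3.95 [0.5203 0.1071 0.3172] [179.9018   0.0271 104.0002] [-0.0463 -0.3596  0.1151]
```

View pics/w2.png

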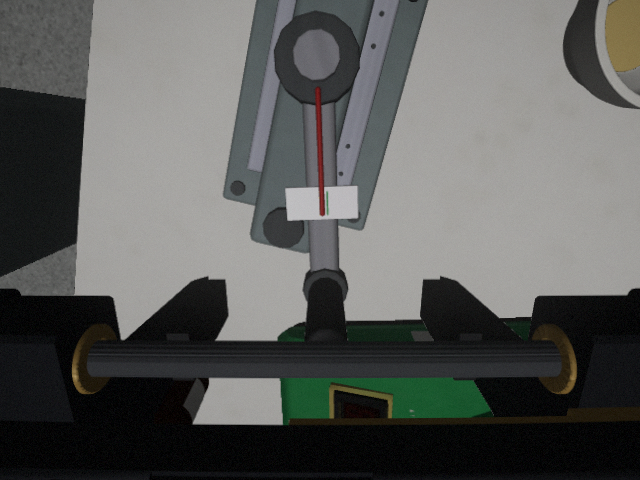

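servo_tool:
  offset:
    - [0,0,0]
    - [0,0,0]
    - [0,0,0]
    - [0,0,0]
    - [0,0,0]
    - [0,0,0]
  rotation:
    - [0,0,0]
    - [0,0,0]
    - [0,0,0]
    - [0,0,0]
    - [0,0,0]
    - [0,0,0]
  gripper: [0.6,0.78,0.85,0.9,0.9,0.9]
  newtons: 35

```text
clock: 4.75
eef_pos: [0.5198, 0.1073, 0.3161]
tool_rot: [-180.0, -0.0, 104.0]
force: [-0.5, -0.3, 0.3]
grip_width: 0.341
```

servo_tool:
  offset:
    - [0,0,0]
    - [0,0,0]
    - [0,0,0]
    - [0,0,0]
    - [0,0,0]
    - [0,0,0]
  rotation:
    - [0,0,0]
    - [0,0,0]
    - [0,0,0]
    - [0,0,0]
    - [0,0,0]
    - [0,0,0]
  gripper: [0.9,0.9,0.9,0.9,0.9,0.9]

```text
clock: 5.5
eef_pos: [0.5199, 0.1073, 0.3162]
tool_rot: [180.0, 0.0, 104.0]
force: [2.8, 1.6, -2.8]
grip_width: 0.169
```

servo_tool:
  offset:
    - [0.1,-3.5,0]
    - [0.2,-6.9,0]
    - [0.5,-10.4,0]
    - [1.0,-13.8,0]
    - [1.5,-17.2,0]
    - [2.2,-20.6,0]
    - [3.0,-24.0,0]
    - [3.9,-27.4,0]
    - [4.9,-30.7,0]
    - [6.0,-33.9,0]
  rotation:
    - [0,0,0.035]
    - [0,0,0.07]
    - [0,0,0.105]
    - [0,0,0.14]
    - [0,0,0.175]
    - [0,0,0.21]
    - [0,0,0.245]
    - [0,0,0.28]
    - [0,0,0.315]
    - [0,0,0.35]
  gripper: [0.9,0.9,0.9,0.9,0.9,0.9,0.9,0.9,0.9,0.9]

```text
clock: 6.75
eef_pos: [0.4861, 0.1043, 0.3163]
tool_rot: [179.8, 0.0, 83.8]
force: [8.8, -1.4, -7.5]
grip_width: 0.167
```

```bash
python3 - <<'E'
from h import *
np.set_printoptions(precision=4,suppress=True)
st=ctrl.observe(); p,d=grab_frame("wrist"); cv2.imwrite("pics/w3.png",p[:,:,::-1])
print(st["clock"],st["eef_pos"],st["tool_rot"],st["force"], trot(st).T@st["force"])
print(np.degrees(np.arctan2(st["eef_pos"][1]-.2035,st["eef_pos"][0]-.4953))+90)
E
```

```text
6.75 [0.4861 0.1043 0.3163] [179.811    0.0467  83.8469] [ 8.7624 -1.3987 -7.5347] [-0.4453  8.837   7.5642]
-5.275292942765063
```

View pics/w3.png

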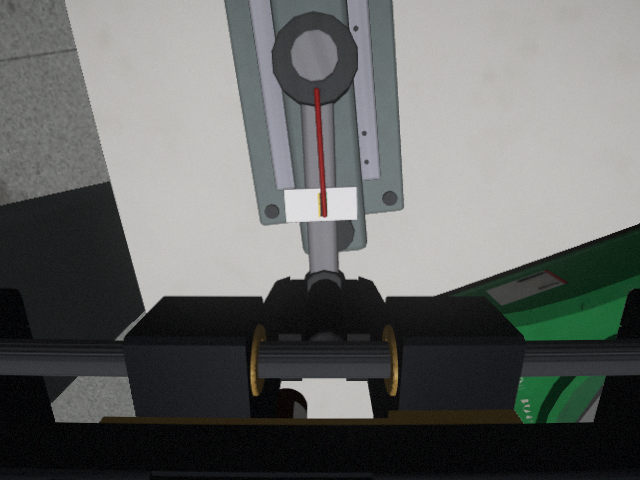

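servo_tool:
  offset:
    - [0,-2,0]
    - [0.1,-4,0]
    - [0.2,-5.9,0]
    - [0.3,-7.9,0]
    - [0.5,-9.9,0]
    - [0.7,-11.9,0]
    - [1.0,-13.8,0]
    - [1.3,-15.8,0]
  rotation:
    - [0,0,0.02]
    - [0,0,0.04]
    - [0,0,0.06]
    - [0,0,0.08]
    - [0,0,0.1]
    - [0,0,0.12]
    - [0,0,0.14]
    - [0,0,0.16]
  gripper: [0.9,0.9,0.9,0.9,0.9,0.9,0.9,0.9]

```text
clock: 7.8
eef_pos: [0.4706, 0.1069, 0.3163]
tool_rot: [179.8, 0.1, 74.7]
force: [8.6, -4.7, -6.2]
grip_width: 0.171
```

```bash
cat > s.py <<'E'
from h import *
np.set_printoptions(precision=4,suppress=True)
st=ctrl.observe()
print(st["clock"],st["eef_pos"],st["tool_rot"],"toolF",trot(st).T@st["force"],st["grip_width"],"M",st["wrist_torque"])
print(np.arctan2(st["eef_pos"][1]-.2035,st["eef_pos"][0]-.4953)+np.pi/2)
E
python3 s.py
```

```text
7.8 [0.4706 0.1069 0.3163] [179.81     0.0804  74.7102] toolF [-2.2135  9.5123  6.2442] 0.1706859152360571 M [-0.7157 -1.326   0.0049]
-0.25068110679945166
```

servo_tool:
  offset:
    - [0,-1,0]
    - [0,-2,0]
    - [0.1,-3,0]
    - [0.1,-4,0]
    - [0.1,-4,0]
  rotation:
    - [0,0,0.01]
    - [0,0,0.02]
    - [0,0,0.03]
    - [0,0,0.04]
    - [0,0,0.04]
  gripper: [0.9,0.9,0.9,0.9,0.9]

```text
clock: 8.43
eef_pos: [0.4666, 0.108, 0.3163]
tool_rot: [179.8, 0.1, 72.5]
force: [7.6, -5.0, -6.2]
grip_width: 0.171
```

```bash
python3 s.py
```

```text
8.425 [0.4666 0.108  0.3163] [179.826    0.0913  72.4516] toolF [-2.4734  8.7661  6.235 ] 0.17050184518410402 M [-0.7418 -1.1991  0.0623]
-0.29152369083705354
```

servo_tool:
  offset:
    - [0,-1,0]
    - [0,-2,0]
    - [0,-3,0]
    - [0,-3,0]
  rotation:
    - [0,0,0.01]
    - [0,0,0.02]
    - [0,0,0.03]
    - [0,0,0.03]
  gripper: [0.9,0.9,0.9,0.9]

```text
clock: 8.93
eef_pos: [0.4638, 0.1089, 0.3163]
tool_rot: [179.8, 0.1, 70.7]
force: [6.7, -5.6, -5.2]
grip_width: 0.17
```

```bash
python3 s.py
```

```text
8.925 [0.4638 0.1089 0.3163] [179.826    0.0912  70.7326] toolF [-3.0328  8.1551  5.2164] 0.16977743241221144 M [-0.8493 -1.162   0.0338]
-0.3215653724709755
```

servo_tool:
  offset:
    - [0,-0.7,0]
    - [0,-1.4,0]
    - [0,-2,0]
    - [0,-2,0]
  rotation:
    - [0,0,0.007]
    - [0,0,0.014]
    - [0,0,0.02]
    - [0,0,0.02]
  gripper: [0.9,0.9,0.9,0.9]

```text
clock: 9.43
eef_pos: [0.462, 0.1095, 0.3163]
tool_rot: [179.8, 0.1, 69.6]
force: [7.3, -5.9, -6.7]
grip_width: 0.168
```

```bash
python3 s.py; python3 - <<'E'
from h import *
p,d=grab_frame("wrist"); cv2.imwrite("pics/w4.png",cv2.resize(p[20:260,200:460,::-1],None,fx=2.4,fy=2.4,interpolation=cv2.INTER_CUBIC))
E
```

```text
9.425 [0.462  0.1095 0.3163] [179.8129   0.0926  69.5903] toolF [-3.004   8.8579  6.774 ] 0.16807269116975132 M [-0.8576 -1.1215  0.0165]
-0.34086647657841285
```

View pics/w4.png

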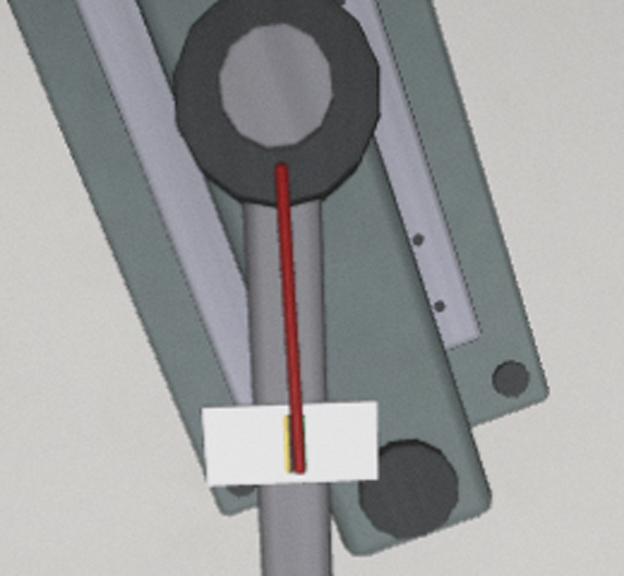

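servo_tool:
  offset:
    - [0,-0.7,0]
    - [0,-1.4,0]
    - [0,-2,0]
    - [0,-2,0]
  rotation:
    - [0,0,0.007]
    - [0,0,0.014]
    - [0,0,0.02]
    - [0,0,0.02]
  gripper: [0.9,0.9,0.9,0.9]

```text
clock: 9.98
eef_pos: [0.4606, 0.1099, 0.3164]
tool_rot: [179.7, 0.1, 68.4]
force: [11.8, -6.2, -9.1]
grip_width: 0.172
```

```bash
python3 s.py
```

```text
9.975 [0.4606 0.1099 0.3164] [179.698    0.0728  68.4372] toolF [-1.4408 13.1601  9.1959] 0.1716655225660291 M [-0.9896 -1.6883 -0.0101]
-0.3553178764075988
```

servo_tool:
  offset:
    - [0,-0.5,0]
    - [0,-1.0,0]
    - [0,-1.0,0]
  rotation:
    - [0,0,0.005]
    - [0,0,0.01]
    - [0,0,0.01]
  gripper: [0.9,0.9,0.9]

```text
clock: 10.35
eef_pos: [0.4599, 0.1102, 0.3164]
tool_rot: [179.6, 0.1, 67.9]
force: [14.1, -7.4, -10.8]
grip_width: 0.171
```

```bash
python3 s.py
```

```text
10.35 [0.4599 0.1102 0.3164] [179.641    0.0623  67.8558] toolF [-1.542  15.7655 10.8594] 0.17137124880481377 M [-1.0651 -2.0112  0.0284]
-0.36240379352006835
```

servo_tool:
  offset:
    - [0,-0.4,0]
    - [0,-0.4,0]
    - [0,-0.4,0]
    - [0,-0.4,0]
    - [0,-0.4,0]
    - [0,-0.4,0]
    - [0,-0.4,0]
    - [0,-0.4,0]
    - [0,-0.4,0]
    - [0,-0.4,0]
  rotation:
    - [0,0,0]
    - [0,0,0]
    - [0,0,0]
    - [0,0,0]
    - [0,0,0]
    - [0,0,0]
    - [0,0,0]
    - [0,0,0]
    - [0,0,0]
    - [0,0,0]
  gripper: [0.9,0.9,0.9,0.9,0.9,0.9,0.9,0.9,0.9,0.9]

```text
clock: 11.6
eef_pos: [0.4597, 0.1103, 0.3164]
tool_rot: [179.6, 0.1, 67.9]
force: [13.9, -7.9, -11.4]
grip_width: 0.164
```

```bash
python3 s.py; python3 - <<'E'
from h import *
p,d=grab_frame("wrist"); cv2.imwrite("pics/w5.png",cv2.resize(p[20:260,200:460,::-1],None,fx=2.4,fy=2.4,interpolation=cv2.INTER_CUBIC))
E
```

```text
11.6 [0.4597 0.1103 0.3164] [179.6276   0.0625  67.856 ] toolF [-2.01   15.8069 11.5303] 0.16418678540635795 M [-1.1302 -2.032   0.0204]
-0.3652385451682101
```

View pics/w5.png

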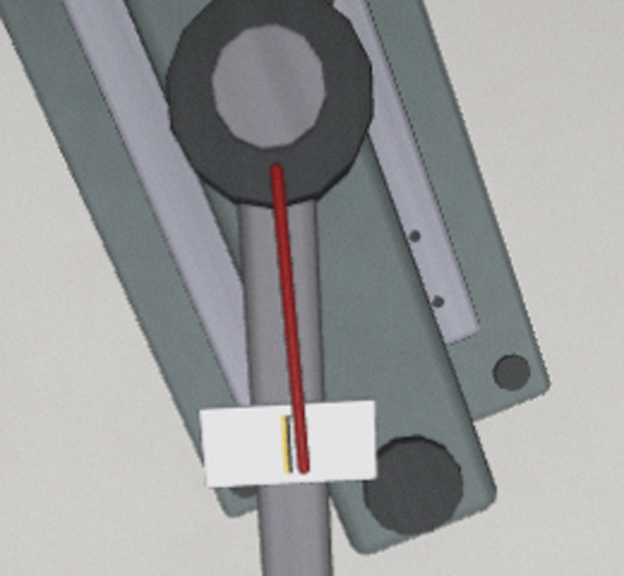

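servo_tool:
  offset:
    - [0,1.5,0]
    - [0,3,0]
    - [0,4.5,0]
    - [0,5.5,0]
    - [0,5.5,0]
  rotation:
    - [0,0,-0.01]
    - [0,0,-0.02]
    - [0,0,-0.03]
    - [0,0,-0.04]
    - [0,0,-0.04]
  gripper: [0.9,0.9,0.9,0.9,0.9]

```text
clock: 12.28
eef_pos: [0.4634, 0.1089, 0.3162]
tool_rot: [179.9, 0.1, 70.2]
force: [5.2, -3.8, -3.1]
grip_width: 0.17
```

```bash
python3 s.py
```

```text
12.275 [0.4634 0.1089 0.3162] [179.938    0.0941  70.1754] toolF [-1.8459  6.1498  3.1009] 0.17039428528158906 M [-0.6101 -0.6807 -0.0175]
-0.32512195709883773
```

servo_tool:
  offset:
    - [0,1.5,0]
    - [0,3,0]
    - [0,4.5,0]
    - [0,5.3,0]
    - [0,5.3,0]
  rotation:
    - [0,0,-0.01]
    - [0,0,-0.02]
    - [0,0,-0.03]
    - [0,0,-0.035]
    - [0,0,-0.035]
  gripper: [0.9,0.9,0.9,0.9,0.9]

```text
clock: 12.9
eef_pos: [0.4672, 0.1079, 0.316]
tool_rot: [-179.8, 0.1, 72.3]
force: [-7.0, -3.0, 5.8]
grip_width: 0.168
```

```bash
python3 s.py; python3 - <<'E'
from h import *
p,d=grab_frame("wrist"); cv2.imwrite("pics/w6.png",cv2.resize(p[20:260,200:460,::-1],None,fx=2.4,fy=2.4,interpolation=cv2.INTER_CUBIC))
E
```

```text
12.9 [0.4672 0.1079 0.316 ] [-179.7771    0.1006   72.2512] toolF [-5.005  -5.7652 -5.7259] 0.16823533560437362 M [-0.6346  0.9379  0.0071]
-0.2860090535161064
```

View pics/w6.png

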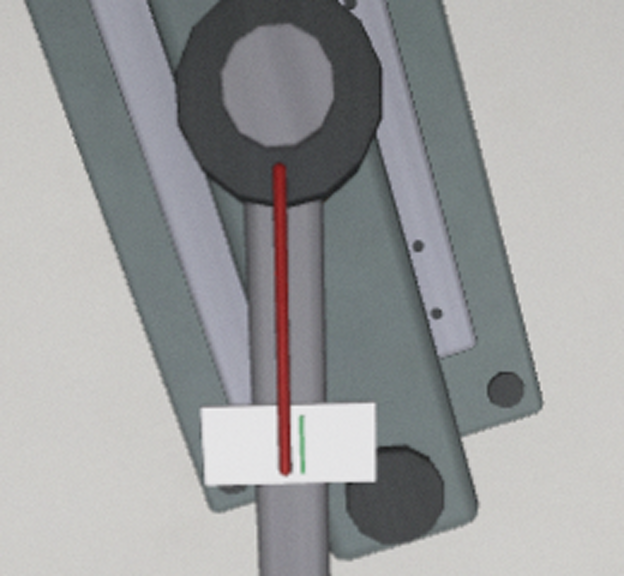

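servo_tool:
  offset:
    - [0,0,0]
    - [0,0,0]
    - [0,0,0]
    - [0,0,0]
    - [0,0,0]
    - [0,0,0]
    - [0,0,0]
    - [0,0,0]
    - [0,0,0]
    - [0,0,0]
  rotation:
    - [0,0,0]
    - [0,0,0]
    - [0,0,0]
    - [0,0,0]
    - [0,0,0]
    - [0,0,0]
    - [0,0,0]
    - [0,0,0]
    - [0,0,0]
    - [0,0,0]
  gripper: [0.9,0.9,0.9,0.9,0.9,0.9,0.9,0.9,0.9,0.9]

```text
clock: 14.2
eef_pos: [0.4671, 0.1079, 0.316]
tool_rot: [-179.8, 0.1, 72.3]
force: [-6.8, -2.9, 5.4]
grip_width: 0.17
```

```bash
python3 s.py; python3 - <<'E'
from h import *
p,d=grab_frame("wrist"); cv2.imwrite("pics/w7.png",cv2.resize(p[20:260,200:460,::-1],None,fx=2.4,fy=2.4,interpolation=cv2.INTER_CUBIC))
E
```

```text
14.2 [0.4671 0.1079 0.316 ] [-179.7798    0.0991   72.2549] toolF [-4.8214 -5.6614 -5.3542] 0.16991568781185767 M [-0.5898  0.9558 -0.0123]
-0.2865964610656573
```

View pics/w7.png

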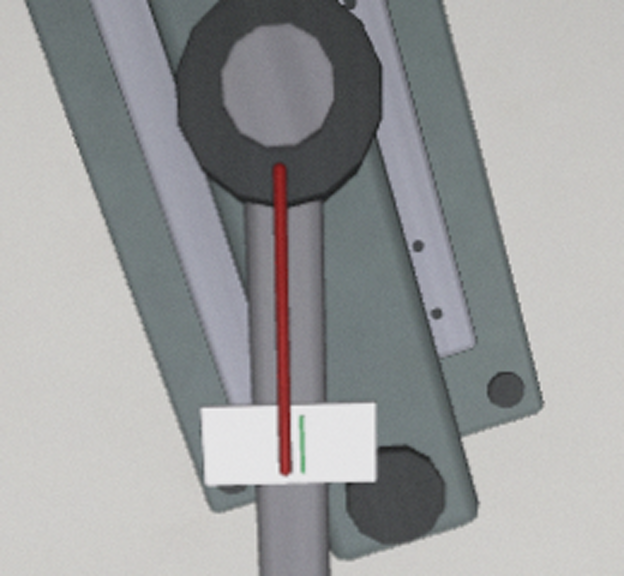

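servo_tool:
  offset:
    - [0,-0.5,0]
    - [0,-0.5,0]
    - [0,-0.5,0]
    - [0,-0.5,0]
    - [0,-0.5,0]
    - [0,-0.5,0]
    - [0,-0.5,0]
    - [0,-0.5,0]
    - [0,-0.5,0]
    - [0,-0.5,0]
  rotation:
    - [0,0,0]
    - [0,0,0]
    - [0,0,0]
    - [0,0,0]
    - [0,0,0]
    - [0,0,0]
    - [0,0,0]
    - [0,0,0]
    - [0,0,0]
    - [0,0,0]
  gripper: [0.9,0.9,0.9,0.9,0.9,0.9,0.9,0.9,0.9,0.9]

```text
clock: 15.5
eef_pos: [0.4668, 0.108, 0.316]
tool_rot: [-179.8, 0.1, 72.2]
force: [-4.1, -2.6, 4.5]
grip_width: 0.169
```

```bash
python3 s.py
```

```text
15.5 [0.4668 0.108  0.316 ] [-179.8056    0.0968   72.2464] toolF [-3.7739 -3.1247 -4.4494] 0.16925477160703215 M [-0.6513  0.9003  0.0663]
-0.29020090081135774
```

servo_tool:
  offset:
    - [0,-1,0]
    - [0,-2,0]
    - [0,-2.2,0]
    - [0,-2.2,0]
    - [0,-2.2,0]
  rotation:
    - [0,0,0]
    - [0,0,0]
    - [0,0,0]
    - [0,0,0]
    - [0,0,0]
  gripper: [0.9,0.9,0.9,0.9,0.9]

```text
clock: 16.12
eef_pos: [0.4653, 0.1084, 0.3161]
tool_rot: [-179.9, 0.1, 72.2]
force: [-1.3, -5.0, 1.5]
grip_width: 0.169
```

```bash
python3 s.py; python3 - <<'E'
from h import *
p,d=grab_frame("wrist"); cv2.imwrite("pics/w8.png",cv2.resize(p[20:260,200:460,::-1],None,fx=2.4,fy=2.4,interpolation=cv2.INTER_CUBIC))
E
```

```text
16.125 [0.4653 0.1084 0.3161] [-179.9285    0.0835   72.2404] toolF [-5.1512  0.2816 -1.4742] 0.16875461638572564 M [-0.7843  0.2521  0.0258]
-0.3060741858072127
```

View pics/w8.png

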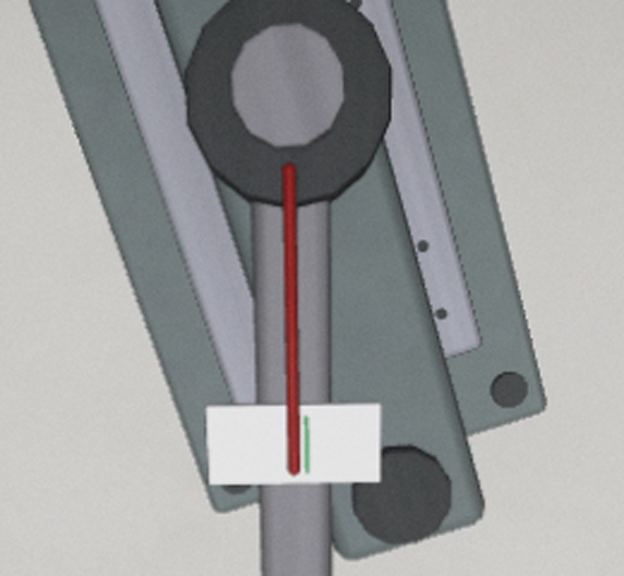

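servo_tool:
  offset:
    - [0,-0.3,0]
    - [0,-0.3,0]
    - [0,-0.3,0]
    - [0,-0.3,0]
    - [0,-0.3,0]
    - [0,-0.3,0]
    - [0,-0.3,0]
    - [0,-0.3,0]
    - [0,-0.3,0]
    - [0,-0.3,0]
  rotation:
    - [0,0,0]
    - [0,0,0]
    - [0,0,0]
    - [0,0,0]
    - [0,0,0]
    - [0,0,0]
    - [0,0,0]
    - [0,0,0]
    - [0,0,0]
    - [0,0,0]
  gripper: [0.75,0.6,0.4,0.2,0.1,0.1,0.1,0.1,0.1,0.1]

```text
clock: 17.42
eef_pos: [0.4654, 0.1088, 0.3162]
tool_rot: [180.0, -0.0, 72.2]
force: [-0.2, -0.4, -0.2]
grip_width: 0.902
```

servo_tool:
  offset:
    - [0,0,-15]
    - [0,0,-40]
    - [0,0,-70]
    - [0,0,-100]
    - [0,0,-100]
    - [0,0,-100]
  rotation:
    - [0,0,0]
    - [0,0,0]
    - [0,0,0]
    - [0,0,0]
    - [0,0,0]
    - [0,0,0]
  gripper: [0.1,0.1,0.1,0.1,0.1,0.1]

```text
clock: 18.18
eef_pos: [0.4651, 0.1088, 0.4158]
tool_rot: [-180.0, 0.0, 72.2]
force: [0.0, -0.2, -0.9]
grip_width: 0.899
```

```bash
python3 s.py; python3 - <<'E'
from h import *
np.set_printoptions(precision=4,suppress=True)
st=ctrl.observe()
p,d=grab_frame("wrist"); cv2.imwrite("pics/w9.png",p[:,:,::-1])
for t in ("pin","screw_axis"):
    for r in place_of("wrist",t)[:2]: print(t,r["confidence"],atz("wrist",r["position"],.167,st))
m=outline_of("wrist","pin")[0]["pixels"]
P=np.array([atd("wrist",a,d[tuple(a)],st) for a in np.argwhere(m)]);print(P[P[:,2]>.183].mean(0))
p,d=grab_frame("top"); cv2.imwrite("pics/t9.png",p[:,:,::-1])
for t in ("amber_0_mid","jar_b_mid","dropper_1_mid"): print(t,[(r["position"],r["confidence"]) for r in place_of("top",t)[:2]])
E
```

```text
18.175 [0.4651 0.1088 0.4158] [-179.9797    0.0065   72.2184] toolF [-0.1616  0.0538  0.8694] 0.8990359387429674 M [-0.0602 -0.0807  0.0164]
-0.3092424470702022
pin 0.66 [0.4644 0.1079 0.167 ]
screw_axis 0.85 [0.4934 0.2008 0.167 ]Traceback (most recent call last):
  File "<stdin>", line 7, in <module>
IndexError: list index out of range
```

View pics/w9.png

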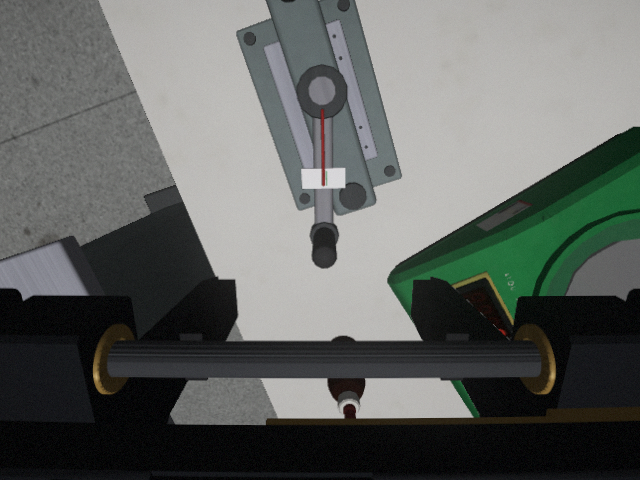

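```bash
python3 - <<'E'
from h import *
np.set_printoptions(precision=4,suppress=True)
p,d=grab_frame("scene"); cv2.imwrite("pics/s9.png",p[:,:,::-1])
for t in ("amber_0_mid","jar_b_mid","dropper_1_mid"): print(t,[(r["position"],r["confidence"]) for r in place_of("scene",t)[:2]])
E
```

```text
amber_0_mid [([307.6, 232.3], 0.79)]
jar_b_mid [([345.3, 259.4], 0.82), ([284.3, 292.0], 0.7)]
dropper_1_mid [([210.2, 390.7], 0.84), ([212.2, 329.5], 0.49)]
```

View pics/s9.png

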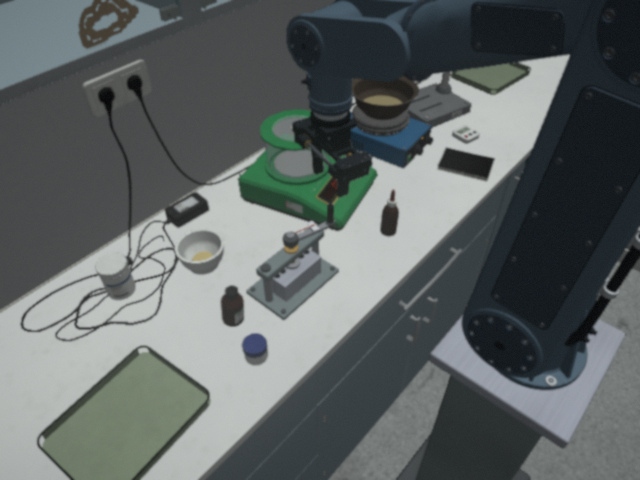

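The bottles and the jar are where they were (within about 2 px), the lever is at its seat angle, and the gripper is clear of everything.

```bash
python3 -c "
from cell import job
print(job.close_job())"
```

```text
the job is handed in; nothing more can be done
None
```

The clamp screw is tightened and seated, and the job is handed in at about 18 s of robot time. `close_job` gives no verdict.

- **Tightening:** I gripped the pin and turned the lever about 0.55 rad clockwise. It moved at about 9 N until it seated. I then held about 15.8 N at the pin (about 1.6 N m) for more than 1.2 s, with the needle about where I read the green mark to be.
- **Loosening test:** I held about 5.7 N the loosening way for about 1.3 s, with the needle on the yellow mark. The tool did not drift and the wrist pictures before and after the hold match, so the screw did not turn back. The needle suggested slightly more load, nearer 6.5–7 N, which is still inside the limit. I then held about 3–4.5 N for another second or so.
- **Release:** I took the load off to about 0 N, opened the gripper and lifted 100 mm clear, with wrist forces under 1 N. The lever then measured 0.302 rad from the world −y axis. The seat is at 0.3 rad if the clamp is square to the robot, and it looked square to within about a degree or two.
- **Bottles and jar:** In the scene camera they are within about 2 px of where they started, against the 15 mm limit. I meant to check them from the top camera as well, but the network missed the pin in its last picture and that script stopped first, so only the scene camera confirms this.

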